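# Unstack a toy-crane kit into its trays

## Robot

A 6-joint arm with a two-finger parallel gripper is mounted at the origin on the work surface. World frame = base frame: x ahead of the robot, y to its left, z up, the work surface at z = 0. Lengths are in mm, angles in rad, forces in N, time in s.
With the tool pointing down it reaches from about 275 to 975 mm from the base axis. Payload 8.4 kg.
Tool frame: the origin (TCP) lies midway between the tips of the shut fingers; the grasp point (between the pads) lies 19 mm behind it (manip.grip_point_offset is the distance from the TCP to the grasp point, in mm); z points along the fingers, y is the line along which they close (so a half turn about z gives the same grasp; the last joint's range is limited). The gripper opens to 92 mm and grips with 3 to 60 N. Pads are 20 mm wide; open, the fingers measure 128 mm over their backs; the gripper's body (75 mm by 189 mm) begins 69 mm behind the grasp point.
Start: joints at [-1.269, 0.353, 1.633, -0, 1.155, -0.002], TCP at [186.966, -596.382, 214.583] pointing down, gripper open.
Joint ranges: [-2.63, 2.63], [-0.92, 2.1], [0.06, 2.66], [-1.3, 4.44], [0, 2.69], [-3.02, 3.02]. Speed limits (rad/s): [2.22, 2.22, 2.79, 3.14, 3.14, 3.14].

## Interface

Orientations are given as a rotation vector (axis times angle).
In Python, from cell import manip, optics gives the robot as it stands.
- The arm moves only by the tool jog_arm, never from a script. Its arguments are lists of equal length, an entry for each row: "delta_pos": the shift along the tool's x, y, z in units of 30 mm (1.0 is 30 mm), a list of three; "twist": the turn about the tool's z in units of 5 degrees (1.0 is 5 degrees). A call has 1 to 12 rows; each row is the pose to reach, as a shift and turn from the pose commanded when the call began, along the tool's axes at that moment; what a row does not reach only later rows make up. A row lasts 1/12 s, in which the tool goes at most 41.7 mm and 7.16 degrees, less where a joint would pass 70% of its speed; a pose out of reach is approached as far as the arm can. A call with a gripper value outside its range is refused whole. "claw" is the finger opening in mm, from 0 to 91.9, set as the call begins (left out, the last holds). The fingers move at their own pace and stop on an object; "force" is the grip in N (left out, the last holds). Time passes only in rows, so rows that repeat a pose let the fingers close. It gives the time, the measured TCP pose, the force, the opening and the grip force at its end, in the units of the state.
- manip.get_obs(): the state, without advancing time (a new reading comes with each control period).
- optics.capture(name): name is "scene" or "top"; returns a dict with "image" (480x640x3 uint8, red, green, blue), "camera_matrix" (3x3 intrinsics, pixels), "rvec" (rotation vector, rad) and "tvec" (3), from world to camera coordinates, as OpenCV has them. Camera axes: x right, y down, z forward; pixel columns grow to the right and rows downward; lengths in mm; the calibration is good to about 2 mm. A picture is of the moment at which its call begins. There is no depth.
- manip.sign_off(): hands the job in; it is judged then, once.
The state is a dict: "time_s": time; "joint_positions": joint angles; "qd": joint speeds; "joint_efforts": joint torques, N m; "tool_pos": TCP position; "ee_rot": TCP orientation; "contact_force": force on the tool from outside, world axes, zero at the start; "wrist_torque": the same for the moment, N m; "gripper_width": finger opening in mm; "grasp_force": force on a finger pad.
Only numpy, scipy, OpenCV 4.12 (cv2) and the standard library are available. Lean on these libraries where they do the work, as an engineer would, in place of code of your own. Each camera call takes 0.05 s, during which the arm holds its last target. There are 200 camera calls.

## Task

Two little piles of wooden toy-crane parts stand on the workshop bench. Take them apart from the top, one piece at a time, and lay every piece upright and flat inside the rim of the tray made for it: the long chassis in the long tray, the square deck in the square tray, the round turntable in the larger round tray, the hexagonal counterweight in the hexagonal tray and the small post, foot down, in the smaller round tray. Do not let any piece topple over.

Things in the scene. Friction and masses are not known exactly. Their poses are not given: they have to be found in the camera images.
- chassis: Chassis of the toy crane: long plain mid-brown wooden block, 110 x 54 x 26 mm (x, y, z), about 95 g. Lies flat on the bench with another piece standing on its middle. Origin: centre of the underside, z up through the piece. Long side along its x.
- deck: Deck: square mid-brown wooden block, 64 x 64 x 26 mm, about 65 g. Lies flat on the bench with another piece standing on its middle. Origin: centre of the underside, z up through the piece. Sides along its x and y.
- turntable: Turntable: round light-wood disc, 52 mm across, 26 mm high, about 35 g. Starts lying on the chassis or on the deck, with the post standing on it. Origin: centre of the underside, z up through the piece. 
- weight: Counterweight: hexagonal light-wood block, 46 mm across flats (53 mm across corners), 26 mm high, about 30 g. Starts lying on the other of chassis and deck. Origin: centre of the underside, z up through the piece. Its flats face along +-x and every 60 degrees from there.
- post: Post: small turned mid-brown wooden peg, 42 mm high, 28 mm across, with a foot 36 mm across and 8 mm high (tapering to 28 mm at 10 mm), about 25 g. Starts upright on the turntable, the top of the pile. Origin: centre of the underside, z up through the piece. 
- tray_long: Long tray, for the chassis. Fixed. Plywood floor 4 mm thick with a raised darker wooden rim, 6 mm wide, its top 9 mm above the bench (5 mm above the tray floor). Origin: centre of the underside, on the bench; the floor on which the piece rests is at z = +4 mm. Inside 126 x 70 mm, long side along its x.
- tray_square: Square tray, for the deck. Fixed. Plywood floor 4 mm thick with a raised darker wooden rim, 6 mm wide, its top 9 mm above the bench (5 mm above the tray floor). Origin: centre of the underside, on the bench; the floor on which the piece rests is at z = +4 mm. Inside 80 x 80 mm, sides along x and y.
- tray_round: Larger round tray, for the turntable. Fixed. Plywood floor 4 mm thick with a raised darker wooden rim, 6 mm wide, its top 9 mm above the bench (5 mm above the tray floor). Origin: centre of the underside, on the bench; the floor on which the piece rests is at z = +4 mm. Inside 68 mm across.
- tray_hex: Hexagonal tray, for the counterweight. Fixed. Plywood floor 4 mm thick with a raised darker wooden rim, 6 mm wide, its top 9 mm above the bench (5 mm above the tray floor). Origin: centre of the underside, on the bench; the floor on which the piece rests is at z = +4 mm. Inside 62 mm across flats; flats face along +-x and every 60 degrees. The counterweight fits in it at any yaw.
- tray_small: Smaller round tray, for the post. Fixed. Plywood floor 4 mm thick with a raised darker wooden rim, 6 mm wide, its top 9 mm above the bench (5 mm above the tray floor). Origin: centre of the underside, on the bench; the floor on which the piece rests is at z = +4 mm. Inside 52 mm across.

How it is judged:
By the outcome, as a careful person would: the job done as asked, in the order asked, and still so for the second after the job is handed in, with the robot touching nothing.
It also fails if it takes over 131 s, if anything falls off the work surface, if the arm or the gripper's body presses on something with over 40 N, if the wrist force passes 120 N, or if a joint passes its speed limit or range.

## Working session

There is one attempt and no reset: what is moved stays moved. The work goes in short steps, Python scripts to look and compute and a tool call to move; the robot and the scene stay as the last step left them, time stands still between calls to the robot, and variables do not carry over. Pictures are saved under pics/ and viewed, at most 14 in all, crops included, and the job is handed in when it is done.

Besides the shell and the picture viewer there is one more tool, called after "Call:" by a JSON object that holds its "method" and its "body", one argument or row to a line. jog_arm: Moves the arm, as the interface text tells. Its arguments: {"type":"object","properties":{"delta_pos":{"type":"array","items":{"type":"array","items":{"type":"number"}}},"twist":{"type":"array","items":{"type":"number"}},"claw":{"type":"number"},"force":{"type":"number"}},"required":["delta_pos","twist"]}

```bash
mkdir -p pics; ls
python3 - <<'E'
from cell import manip, optics
import cv2
print(manip.get_obs())
for n in ("scene","top"):
    c=optics.capture(n); cv2.imwrite(f"pics/{n}0.png",c["image"][:,:,::-1]); print(n,c["camera_matrix"],c["rvec"],c["tvec"])
E
```

```text
pics
{'time_s': 0.0, 'joint_positions': array([-1.26939496e+00,  3.53606960e-01,  1.63410613e+00,  1.42457111e-06,
        1.15519478e+00, -2.39430677e-03]), 'qd': array([ 9.84043617e-05,  6.26520047e-04,  1.00376483e-04,  1.05111753e-03,
        5.95133463e-04, -1.81954924e-03]), 'joint_efforts': array([-1.43810566e-04, -5.93841505e+01, -3.34215260e+01,  6.97495323e-02,
        2.35172507e-02, -1.24423773e-04]), 'tool_pos': array([ 186.82736422, -595.92319788,  213.90139831]), 'ee_rot': array([-3.10413374e+00, -4.75170459e-01,  3.05563914e-04]), 'contact_force': array([-0.49370326,  0.06030961,  0.50440724]), 'wrist_torque': array([-0.05081278,  0.02066965,  0.00551783]), 'grasp_force': 0.0, 'gripper_width': 91.47242203203551}
scene [[561.83700316   0.         317.08050157]
 [  0.         561.83700316 235.48676964]
 [  0.           0.           1.        ]] [ 2.18281133  1.04814355 -0.42973883] [-313.35429213 -262.51929379 1363.37443905]
top [[614.86768381   0.         313.39997434]
 [  0.         614.86768381 240.35443814]
 [  0.           0.           1.        ]] [ 2.15472466 -2.10319454  0.17917706] [   5.27817519  519.89571723 1099.32617167]
```

View pics/top0.png

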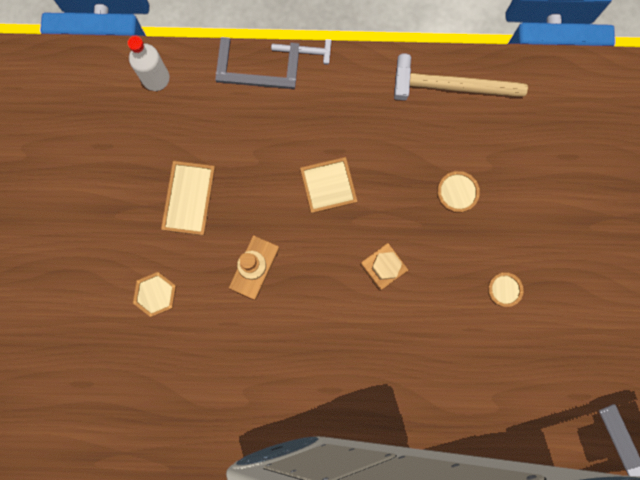

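View pics/scene0.png

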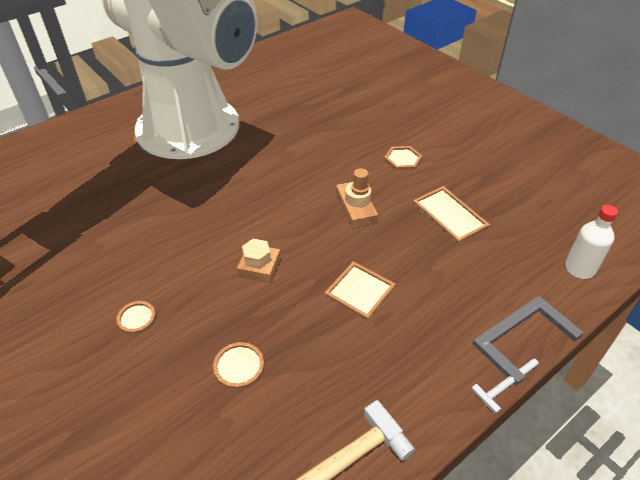

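The top view shows these positions:

| Item | Pixel (top view) |
|---|---|
| Chassis, turntable and post pile | (254,267) |
| Deck and hexagonal weight pile | (385,266) |
| Long tray | (188,198) |
| Square tray | (328,185) |
| Larger round tray | (459,191) |
| Hexagonal tray | (154,294) |
| Small tray | (506,290) |

The scene view shows the same layout: post (360,182), hexagon (257,250), and trays at (450,214), (360,289), (238,364), (404,157) and (136,316).

```bash
cat > h.py <<'E'
import numpy as np, cv2
from cell import manip, optics
def cam(n):
    c=optics.capture(n); R=cv2.Rodrigues(np.array(c["rvec"],float))[0]
    return dict(img=c["image"],K=np.array(c["camera_matrix"]),R=R,t=np.array(c["tvec"],float).ravel())
def ray(c,p):
    d=c["R"].T@np.linalg.solve(c["K"],[p[0],p[1],1.]); return -c["R"].T@c["t"], d/np.linalg.norm(d)
def onplane(c,p,z):
    o,d=ray(c,p); return o+d*(z-o[2])/d[2]
def tri(c1,p1,c2,p2):
    (a,u),(b,v)=ray(c1,p1),ray(c2,p2)
    s=np.linalg.lstsq(np.c_[u,-v],b-a,rcond=None)[0]; P,Q=a+s[0]*u,b+s[1]*v
    return (P+Q)/2,np.linalg.norm(P-Q)
def masks(c):
    h=cv2.cvtColor(c["img"],cv2.COLOR_RGB2HSV); H,S,V=cv2.split(h)
    return h,((V>195)&(S<140)&(S>35)&(H<30)).astype(np.uint8),((V>140)&(S>=100)&(H<25)).astype(np.uint8)
def blobs(m,lo=60,hi=6000):
    out=[]
    for k in cv2.findContours(m,cv2.RETR_EXTERNAL,cv2.CHAIN_APPROX_NONE)[0]:
        a=cv2.contourArea(k)
        if lo<a<hi: M=cv2.moments(k); out.append((M["m10"]/M["m00"],M["m01"]/M["m00"],a,k))
    return out
E
python3 - <<'E'
from h import *
for n,pts in (("top",[(188,198),(254,239),(248,262),(263,268),(385,265),(369,268),(250,330),(166,197),(140,295)]),("scene",[(450,214),(361,175),(358,203),(350,203),(257,245),(256,262),(260,272),(262,262)])):
    c=cam(n); h,L,B=masks(c)
    print(n,[h[y,x].tolist() for x,y in pts])
    for m,s in((L,"L"),(B,"B"),(L|B,"LB")):
        print(s,[(round(b[0],1),round(b[1],1),b[2]) for b in blobs(m)])
    cv2.imwrite(f"pics/m_{n}.png",(L*255|B*120))
t=cv2.imread("pics/top0.png")[225:305,220:420]; s=cv2.imread("pics/scene0.png")[150:290,225:395]
a=cv2.resize(t,None,fx=4,fy=4,interpolation=0)[:300]; b=cv2.resize(s,None,fx=2,fy=2,interpolation=0)
o=np.zeros((600,800,3),np.uint8); o[:300]=a; o[310:590,:340]=b; 
m=cv2.imread("pics/m_top.png")[225:305,220:420]; o[310:310+240,380:780]=cv2.resize(m,None,fx=2,fy=3)[:,:400]
cv2.imwrite("pics/c1.png",o)
E
```

```text
top [[21, 77, 250], [16, 151, 202], [15, 147, 213], [19, 93, 244], [19, 95, 236], [16, 148, 222], [12, 156, 131], [13, 152, 159], [21, 80, 240]]
L [(504.7, 289.3, 592.5), (154.7, 294.0, 921.5), (387.4, 264.5, 552.0), (253.4, 265.3, 281.5), (457.5, 191.5, 927.0), (188.3, 198.3, 2215.0), (328.0, 185.2, 1605.5), (470.1, 83.2, 985.0), (328.9, 29.7, 66.0)]
B [(356.4, 320.0, 86.0), (344.8, 305.2, 61.0), (506.0, 289.2, 944.5), (153.4, 293.8, 1392.5), (384.4, 265.7, 1164.0), (253.1, 266.6, 1713.5), (563.6, 201.5, 95.5), (94.1, 190.8, 94.0), (458.5, 190.8, 1331.0), (187.4, 197.3, 2964.5), (327.8, 184.2, 2241.0), (470.3, 83.9, 1427.0), (134.5, 42.5, 174.0)]
LB [(356.4, 320.0, 86.0), (344.8, 305.2, 61.0), (506.0, 289.2, 944.5), (153.4, 293.8, 1392.5), (384.4, 265.7, 1164.0), (253.1, 266.6, 1713.5), (563.6, 201.5, 95.5), (94.1, 190.8, 94.0), (458.5, 190.8, 1331.0), (187.4, 197.3, 2964.5), (327.8, 184.2, 2241.0), (470.0, 83.8, 1434.0), (134.5, 42.5, 174.0), (325.7, 29.6, 68.5)]
scene [[28, 34, 255], [14, 128, 241], [17, 104, 182], [17, 103, 163], [26, 62, 254], [17, 105, 167], [13, 133, 236], [17
[... 2729 characters left out ...]
80.5), (623.4, 232.6, 832.0), (254.8, 215.0, 69.5), (613.5, 208.5, 312.0), (573.7, 200.9, 178.0), (541.6, 195.4, 463.0), (418.9, 176.4, 68.5), (41.1, 200.2, 388.5), (264.9, 179.4, 183.5), (256.5, 167.5, 278.0), (466.1, 203.2, 2825.5), (600.0, 160.1, 469.0), (331.6, 169.1, 148.0), (56.7, 147.7, 61.0), (312.0, 141.6, 392.5), (68.5, 157.9, 1975.0), (44.5, 125.4, 326.0), (506.3, 133.2, 500.0), (422.3, 100.6, 74.0), (387.1, 102.4, 251.5), (469.2, 97.0, 74.0), (279.7, 100.1, 336.0), (445.9, 76.2, 248.0), (369.8, 90.0, 450.0), (373.8, 57.8, 269.0), (117.4, 59.8, 1290.0), (285.8, 33.3, 67.5), (307.4, 62.5, 2006.0), (335.4, 16.3, 128.5), (481.5, 7.6, 370.5), (318.8, 5.3, 318.5), (266.6, 17.1, 594.0)]
```

View pics/c1.png

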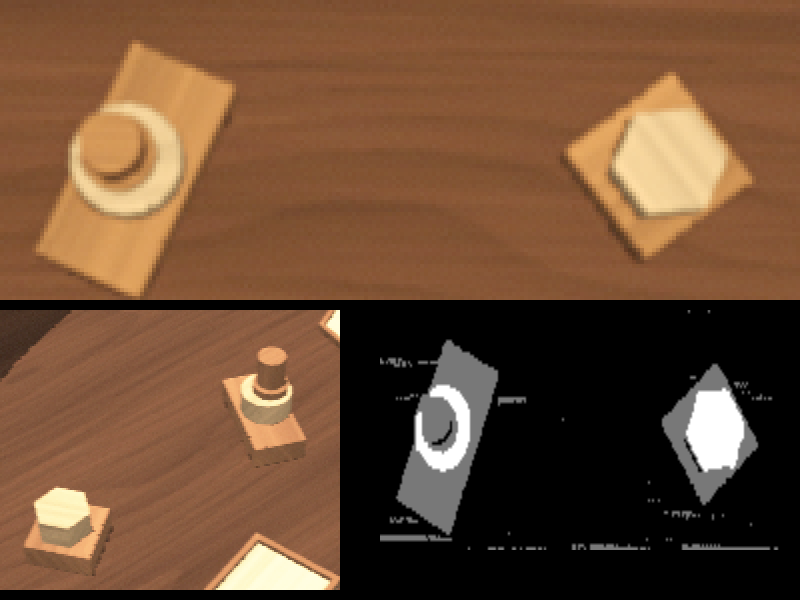

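The crop shows the hexagon top cleanly at (387,264). The post top is at (248,261), off-centre on the turntable, and the chassis and deck outlines are clear. Next I triangulate heights and get poses.

```bash
cat > meas.py <<'E'
from h import *
T=cam("top"); S=cam("scene")
hT,LT,BT=masks(T); hS,LS,BS=masks(S)
op=lambda m,k=5: cv2.morphologyEx(m,cv2.MORPH_OPEN,np.ones((k,k),np.uint8))
near=lambda bl,p,r=14: min((b for b in bl),key=lambda b:np.hypot(b[0]-p[0],b[1]-p[1]))
pt=lambda v:np.round(v,1).tolist()
LBT=op(LT|BT); bl=blobs(LBT,200)
bright=blobs(((hS[...,2]>225)&(hS[...,1]<110)&(hS[...,0]<40)).astype(np.uint8),40)
for n,pT,pS in (("long",(188,198),(451,213)),("square",(328,185),(360,289)),("round",(458,191),(238,364)),("hex",(154,294),(403,156)),("small",(505,289),(135,316))):
    a,b,o=near(blobs(LT),pT),near(bright,pS),near(bl,pT)
    X,e=tri(T,a[:2],S,b[:2])
    (cx,cy),(w,h),_=cv2.minAreaRect(o[3]); bp=cv2.boxPoints(cv2.minAreaRect(o[3]))
    C=[onplane(T,q,9) for q in bp]; ed=[C[1]-C[0],C[2]-C[1]]; l=max(ed,key=np.linalg.norm)
    print("tray",n,"tri",pt(X),"err",round(e,1),"rimcentre@9",pt(onplane(T,o[:2],9)),"box",[round(np.linalg.norm(q)) for q in ed],"yaw",round(np.degrees(np.arctan2(l[1],l[0])),1))
for n,p,z in (("chassis",(253,267),26),("deck",(384,266),26)):
    o=near(bl,p); bp=cv2.boxPoints(cv2.minAreaRect(o[3])); C=np.array([onplane(T,q,z) for q in bp]); ed=[C[1]-C[0],C[2]-C[1]]; l=max(ed,key=np.linalg.norm)
    print(n,pt(C.mean(0)),[round(np.linalg.norm(q)) for q in ed],"yaw",round(np.degrees(np.arctan2(l[1],l[0])),1))
# hex top
a=near(blobs(LT),(387,264)); b=near(bright,(257,246)); X,e=tri(T,a[:2],S,b[:2])
k=np.array([onplane(T,q,52)[:2] for q in a[3][:,0]]).astype(np.float32); 
ctr=k.mean(0); th=np.radians(np.arange(0,60,1)); sup=[sum(max((k-ctr)@[np.cos(t+i*np.pi/3),np.sin(t+i*np.pi/3)]) for i in range(6))/6 for t in th]
print("weight",pt(X),round(e,1),b[:3],"@52",pt(onplane(T,a[:2],52)),"flat normal deg",int(np.argmin(sup)),"apothem",round(min(sup),1),round(max(sup),1))
# turntable outer circle
a=near(blobs(LT),(253,266)); hull=cv2.convexHull(a[3]); (cx,cy),r=cv2.minEnclosingCircle(hull)
print("turntable circ",cx,cy,r,"@52",pt(onplane(T,(cx,cy),52)))
# post top
b=near(bright if 0 else blobs(LS,40),(360.7,172.4)); print("post scene",b[:3])
g=((hT[...,2]>190)&(hT[...,1]>115)).astype(np.uint8); roi=np.zeros_like(g); cv2.circle(roi,(int(cx),int(cy)),12,1,-1)
q=near(blobs(op(g&roi,3),30),(248,261)); X,e=tri(T,q[:2],S,b[:2]); print("post",q[:3],pt(X),round(e,1),"@94",pt(onplane(T,q[:2],94)))
o=manip.get_obs(); R=cv2.Rodrigues(o["ee_rot"])[0]; print("R",R.round(3).tolist())
E
python3 meas.py
```

```text
tray long tri [605.4, 265.7, 2.1] err 2.1 rimcentre@9 [604.9, 264.9, 9.0] box [144, 87] yaw -5.1
tray square tri [637.3, -7.9, 2.5] err 0.3 rimcentre@9 [637.9, -8.2, 9.0] box [98, 96] yaw -75.2
tray round tri [630.1, -262.4, 2.9] err 2.4 rimcentre@9 [630.5, -261.1, 9.0] box [80, 82] yaw 178.8
tray hex tri [415.8, 316.6, 6.3] err 0.0 rimcentre@9 [415.9, 318.3, 9.0] box [85, 78] yaw -3.9
tray small tri [440.5, -349.2, 3.9] err 3.1 rimcentre@9 [440.7, -348.5, 9.0] box [65, 66] yaw 178.1
chassis [471.5, 131.9, 26.0] [112, 62] yaw -22.2
deck [478.0, -116.5, 26.0] [67, 67] yaw -51.8
weight [476.3, -119.7, 51.7] 1.6 (255.52473958333334, 248.5234375, 384.0) @52 [476.7, -119.0, 52.0] flat normal deg 7 apothem 24.4 26.8
turntable circ 250.88888549804688 263.6944580078125 14.348731994628906 @52 [472.1, 131.6, 52.0]
post scene (360.47058823529414, 172.38823529411764, 85.0)
post (247.0445795339412, 259.7821681864235, 164.5) [472.9, 133.6, 94.8] 1.2 @94 [473.3, 134.1, 94.0]
R [[0.954, 0.299, -0.0], [0.299, -0.954, 0.0], [-0.0, -0.0, -1.0]]
```

Heights agree: tray floors about 4, weight top 52, post top 94.

```bash
cat > go.py <<'E'
import sys
from h import *
def go(x,y,z,th):
    o=manip.get_obs(); R=cv2.Rodrigues(o["ee_rot"])[0]; p=o["tool_pos"]
    d=R.T@(np.array([x,y,z])-p)/30; t0=np.degrees(np.arctan2(R[1,0],R[0,0])); w=(t0-th+180)%360-180
    print("units",d.round(2).tolist(),"twist",round(w/5,2),"| pos",p.round(1),"th",round(t0,1),"t",round(o["time_s"],1),"dist",round(30*np.linalg.norm(d)))
if __name__=="__main__": go(*map(float,sys.argv[1:]))
E
python3 go.py 472.7 133.5 170 0
```

```text
units [16.37, -20.36, 1.49] twist 3.48 | pos [ 186.9 -596.3  214.4] th 17.4 t 0.3 dist 785
```

Call:
{"method": "jog_arm", "body": {
  "delta_pos": [
    [1,-1.25,0.1],
    [2,-2.5,0.2],
    [3,-3.7,0.3],
    [4,-5,0.4],
    [5,-6.2,0.5],
    [6,-7.5,0.6],
    [7,-8.7,0.7],
    [8,-10,0.8],
    [9,-11.2,0.9],
    [10,-12.4,1],
    [10.6,-13.2,1],
    [11,-13.7,1]
  ],
  "twist": [0.5,1,1.5,2,2.5,3,3.48,3.48,3.48,3.48,3.48,3.48],
  "claw": 90,
  "force": 20
}}

```text
time_s: 1.3
tool_pos: [369.0, -129.7, 185.6]
ee_rot: [3.141, -0.001, 0.001]
contact_force: [1.7, -0.9, -0.1]
gripper_width: 90.1
grasp_force: 0.0
```

```bash
python3 go.py 472.7 133.5 170 0
```

```text
units [3.45, -8.78, 0.52] twist -0.0 | pos [ 369.  -129.7  185.6] th -0.0 t 1.3 dist 283
```

Call:
{"method": "jog_arm", "body": {
  "delta_pos": [
    [0.4,-1,0.1],
    [0.8,-2,0.2],
    [1.2,-3,0.3],
    [1.6,-4,0.4],
    [2,-5,0.5],
    [2.4,-6,0.5],
    [2.8,-7,0.5],
    [3.1,-8,0.5],
    [3.4,-8.6,0.5],
    [3.45,-8.78,0.5],
    [3.45,-8.78,0.5],
    [3.45,-8.78,0.5]
  ],
  "twist": [0,0,0,0,0,0,0,0,0,0,0,0]
}}

```text
time_s: 2.3
tool_pos: [471.7, 131.4, 170.2]
ee_rot: [3.141, 0.001, -0.001]
contact_force: [0.0, 0.1, 0.0]
gripper_width: 89.7
grasp_force: 0.0
```

```bash
python3 go.py 472.7 133.5 66 0
```

```text
units [0.04, -0.07, 3.47] twist 0.01 | pos [471.7 131.4 170.2] th 0.1 t 2.3 dist 104
```

Call:
{"method": "jog_arm", "body": {
  "delta_pos": [
    [0.04,-0.07,0.5],
    [0.04,-0.07,1.2],
    [0.04,-0.07,2],
    [0.04,-0.07,2.7],
    [0.04,-0.07,3.2],
    [0.04,-0.07,3.45],
    [0.04,-0.07,3.45],
    [0.04,-0.07,3.45]
  ],
  "twist": [0,0,0,0,0,0,0,0]
}}

```text
time_s: 2.97
tool_pos: [473.4, 133.2, 67.3]
ee_rot: [3.141, -0.001, -0.001]
contact_force: [-0.4, 0.0, 0.5]
gripper_width: 89.8
grasp_force: 0.0
```

Call:
{"method": "jog_arm", "body": {
  "delta_pos": [
    [0,0,0],
    [0,0,0],
    [0,0,0],
    [0,0,0],
    [0,0,0],
    [0,0,0],
    [0,0,0],
    [0,0,0],
    [0,0,0],
    [0,0,0],
    [0,0,0],
    [0,0,0]
  ],
  "twist": [0,0,0,0,0,0,0,0,0,0,0,0],
  "claw": 20,
  "force": 15
}}

```text
time_s: 3.97
tool_pos: [473.4, 133.9, 66.9]
ee_rot: [3.142, 0.0, -0.0]
contact_force: [0.4, 0.5, 0.3]
gripper_width: 27.8
grasp_force: 15.0
```

```bash
python3 go.py 440.6 -348.8 170 0
```

```text
units [-1.1, 16.09, -3.44] twist 0.0 | pos [473.4 133.9  66.9] th 0.0 t 4.0 dist 495
```

Call:
{"method": "jog_arm", "body": {
  "delta_pos": [
    [0,0,-0.3],
    [0,0,-0.9],
    [0,0,-1.6],
    [0,0,-2.3],
    [0,0.3,-2.9],
    [0,1,-3.3],
    [-0.1,2,-3.4],
    [-0.2,3,-3.4],
    [-0.3,4,-3.4],
    [-0.4,5,-3.4],
    [-0.5,6,-3.4],
    [-0.5,7,-3.4]
  ],
  "twist": [0,0,0,0,0,0,0,0,0,0,0,0]
}}

```text
time_s: 4.97
tool_pos: [457.7, -77.4, 169.7]
ee_rot: [3.142, 0.0, 0.0]
contact_force: [0.5, 0.8, -1.1]
gripper_width: 27.9
grasp_force: 15.0
```

Call:
{"method": "jog_arm", "body": {
  "delta_pos": [
    [0,1,0],
    [-0.1,2,0],
    [-0.2,3,0],
    [-0.3,4,0],
    [-0.4,5,0],
    [-0.5,6,0],
    [-0.6,7,0],
    [-0.6,7.8,0],
    [-0.6,8.5,0],
    [-0.6,8.9,0],
    [-0.6,9.05,0],
    [-0.6,9.05,0]
  ],
  "twist": [0,0,0,0,0,0,0,0,0,0,0,0]
}}

```text
time_s: 5.97
tool_pos: [440.4, -347.9, 169.1]
ee_rot: [-3.141, 0.001, -0.0]
contact_force: [-0.1, 0.2, -0.4]
gripper_width: 27.6
grasp_force: 15.0
```

```bash
python3 go.py 440.6 -348.8 20 0
```

```text
units [0.01, 0.03, 4.97] twist -0.01 | pos [ 440.4 -347.9  169.1] th -0.0 t 6.0 dist 149
```

Call:
{"method": "jog_arm", "body": {
  "delta_pos": [
    [0,0.03,0.5],
    [0,0.03,1.2],
    [0,0.03,2],
    [0,0.03,2.8],
    [0,0.03,3.5],
    [0,0.03,4.2],
    [0,0.03,4.6],
    [0,0.03,4.8],
    [0,0.03,4.9],
    [0,0.03,4.97],
    [0,0.03,5],
    [0,0.03,5]
  ],
  "twist": [0,0,0,0,0,0,0,0,0,0,0,0]
}}

```text
time_s: 6.97
tool_pos: [441.0, -348.8, 19.7]
ee_rot: [3.141, 0.0, 0.002]
contact_force: [-0.5, -0.5, -0.0]
gripper_width: 27.5
grasp_force: 15.0
```

Call:
{"method": "jog_arm", "body": {
  "delta_pos": [
    [0,0,0.03],
    [0,0,0.04],
    [0,0,0.04]
  ],
  "twist": [0,0,0]
}}

```text
time_s: 7.22
tool_pos: [441.1, -348.9, 18.9]
ee_rot: [3.141, -0.0, 0.002]
contact_force: [-0.4, 1.7, 6.7]
gripper_width: 27.8
grasp_force: 15.0
```

Call:
{"method": "jog_arm", "body": {
  "delta_pos": [
    [0,0,0],
    [0,0,0],
    [0,0,0],
    [0,0,0],
    [0,0,0],
    [0,0,0],
    [0,0,-0.2],
    [0,0,-0.6],
    [0,0,-1.2],
    [0,0,-2],
    [0,0,-3],
    [0,0,-4]
  ],
  "twist": [0,0,0,0,0,0,0,0,0,0,0,0],
  "claw": 60
}}

```text
time_s: 8.22
tool_pos: [440.2, -348.2, 139.8]
ee_rot: [-3.141, -0.0, 0.0]
contact_force: [-0.6, 0.2, 0.4]
gripper_width: 59.9
grasp_force: 0.0
```

```bash
python3 go.py 472 132 140 22
```

```text
units [1.06, -16.01, -0.01] twist -4.4 | pos [ 440.2 -348.2  139.8] th 0.0 t 8.2 dist 481
```

Call:
{"method": "jog_arm", "body": {
  "delta_pos": [
    [0,-1,0],
    [0,-2,0],
    [0.1,-3.3,0],
    [0.2,-4.6,0],
    [0.3,-5.9,0],
    [0.4,-7.2,0],
    [0.5,-8.5,0],
    [0.6,-9.8,0],
    [0.7,-11,0],
    [0.8,-12.1,0],
    [0.9,-13.1,0],
    [1,-14,0]
  ],
  "twist": [0,0,0,0,0,0,0,0,0,0,0,0],
  "claw": 90
}}

```text
time_s: 9.22
tool_pos: [470.6, 73.6, 139.0]
ee_rot: [-3.141, -0.001, -0.002]
contact_force: [0.2, -0.1, -0.5]
gripper_width: 90.0
grasp_force: 0.0
```

Call:
{"method": "jog_arm", "body": {
  "delta_pos": [
    [0.05,-0.8,0],
    [0.05,-1.5,0],
    [0.05,-1.9,0],
    [0.05,-2,0],
    [0.05,-2,0],
    [0.05,-2,0]
  ],
  "twist": [0,0,0,0,0,0]
}}

```text
time_s: 9.72
tool_pos: [471.9, 130.8, 138.0]
ee_rot: [3.141, 0.0, -0.0]
contact_force: [0.1, 0.2, -0.4]
gripper_width: 89.8
grasp_force: 0.0
```

```bash
python3 go.py 472 132 34 0
```

```text
units [0.0, -0.04, 3.47] twist 0.0 | pos [471.9 130.8 138. ] th 0.0 t 9.7 dist 104
```

Call:
{"method": "jog_arm", "body": {
  "delta_pos": [
    [0,-0.04,0.5],
    [0,-0.04,1.2],
    [0,-0.04,2],
    [0,-0.04,2.7],
    [0,-0.04,3.2],
    [0,-0.04,3.4],
    [0,-0.04,3.46],
    [0,-0.04,3.46]
  ],
  "twist": [0,0,0,0,0,0,0,0]
}}

```text
time_s: 10.38
tool_pos: [472.0, 132.1, 34.0]
ee_rot: [3.141, -0.001, -0.001]
contact_force: [-0.0, -0.0, -0.0]
gripper_width: 89.9
grasp_force: 0.0
```

Call:
{"method": "jog_arm", "body": {
  "delta_pos": [
    [0,0,0],
    [0,0,0],
    [0,0,0],
    [0,0,0],
    [0,0,0],
    [0,0,0],
    [0,0,0],
    [0,0,0],
    [0,0,0],
    [0,0,0],
    [0,0,0],
    [0,0,0]
  ],
  "twist": [0,0,0,0,0,0,0,0,0,0,0,0],
  "claw": 44,
  "force": 20
}}

```text
time_s: 11.38
tool_pos: [472.1, 132.8, 34.2]
ee_rot: [-3.142, -0.0, -0.0]
contact_force: [-1.3, 0.5, 5.1]
gripper_width: 51.2
grasp_force: 20.0
```

```bash
python3 go.py 630.5 -261.5 138 0
```

```text
units [5.28, 13.14, -3.46] twist 0.0 | pos [472.1 132.8  34.2] th 0.0 t 11.4 dist 437
```

Call:
{"method": "jog_arm", "body": {
  "delta_pos": [
    [0,0,-0.2],
    [0,0,-0.6],
    [0,0,-1.2],
    [0,0,-1.9],
    [0,0.2,-2.6],
    [0.2,0.7,-3.2],
    [0.6,1.5,-3.4],
    [1,2.5,-3.4],
    [1.4,3.5,-3.4],
    [1.8,4.5,-3.4],
    [2.2,5.5,-3.4],
    [2.6,6.5,-3.4]
  ],
  "twist": [0,0,0,0,0,0,0,0,0,0,0,0]
}}

```text
time_s: 12.38
tool_pos: [550.2, -63.8, 136.2]
ee_rot: [-3.142, -0.0, 0.0]
contact_force: [0.4, 1.3, 0.5]
gripper_width: 51.6
grasp_force: 20.0
```

Call:
{"method": "jog_arm", "body": {
  "delta_pos": [
    [0.4,1,0],
    [0.8,2,0],
    [1.2,3,0],
    [1.6,4,0],
    [2,5,0],
    [2.4,5.8,0],
    [2.6,6.3,0],
    [2.68,6.64,0],
    [2.68,6.64,0],
    [2.68,6.64,0]
  ],
  "twist": [0,0,0,0,0,0,0,0,0,0]
}}

```text
time_s: 13.22
tool_pos: [629.8, -261.1, 135.6]
ee_rot: [-3.141, 0.001, 0.001]
contact_force: [-0.5, 1.1, -1.1]
gripper_width: 51.5
grasp_force: 20.0
```

```bash
python3 go.py 630.5 -261.5 13 0
python3 - <<'E'
from h import *
c=cam("scene"); cv2.imwrite("pics/s2.png",c["image"][:,:,::-1] if "image" in c else c["img"][:,:,::-1])
E
```

```text
units [0.03, 0.02, 4.09] twist -0.01 | pos [ 629.8 -261.1  135.6] th -0.0 t 13.2 dist 123
```

View pics/s2.png

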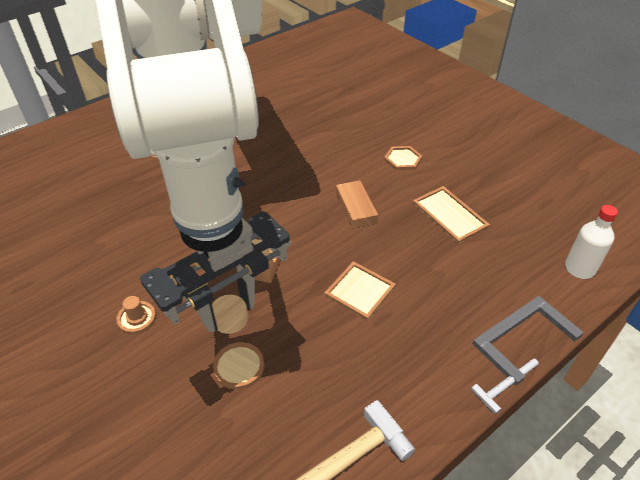

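The post stands in the small tray at (134,312), and the turntable is held above the round tray at (230,313). I'll lower it.

Call:
{"method": "jog_arm", "body": {
  "delta_pos": [
    [0.03,0.02,0.5],
    [0.03,0.02,1.2],
    [0.03,0.02,2],
    [0.03,0.02,2.8],
    [0.03,0.02,3.4],
    [0.03,0.02,3.7],
    [0.03,0.02,3.9],
    [0.03,0.02,4],
    [0.03,0.02,4.05],
    [0.03,0.02,4.05]
  ],
  "twist": [0,0,0,0,0,0,0,0,0,0]
}}

```text
time_s: 14.1
tool_pos: [631.8, -262.0, 15.3]
ee_rot: [3.141, 0.0, 0.002]
contact_force: [-0.3, -0.3, -0.0]
gripper_width: 51.6
grasp_force: 20.0
```

Call:
{"method": "jog_arm", "body": {
  "delta_pos": [
    [0,0,0.03],
    [0,0,0.05],
    [0,0,0.05]
  ],
  "twist": [0,0,0]
}}

```text
time_s: 14.35
tool_pos: [631.6, -262.2, 13.5]
ee_rot: [3.141, 0.0, 0.001]
contact_force: [0.1, -0.3, -0.0]
gripper_width: 51.3
grasp_force: 20.0
```

Call:
{"method": "jog_arm", "body": {
  "delta_pos": [
    [0,0,0.03],
    [0,0,0.05],
    [0,0,0.05]
  ],
  "twist": [0,0,0]
}}

```text
time_s: 14.6
tool_pos: [631.6, -262.2, 12.2]
ee_rot: [3.141, -0.0, 0.001]
contact_force: [-1.1, 0.6, 6.5]
gripper_width: 51.6
grasp_force: 20.0
```

Call:
{"method": "jog_arm", "body": {
  "delta_pos": [
    [0,0,0],
    [0,0,0],
    [0,0,0],
    [0,0,0],
    [0,0,0],
    [0,0,-0.2],
    [0,0,-0.6],
    [0,0,-1.2],
    [0,0,-2],
    [0,0,-3],
    [0,0,-3.5],
    [0,0,-3.5]
  ],
  "twist": [0,0,0,0,0,0,0,0,0,0,0,0],
  "claw": 76
}}

```text
time_s: 15.6
tool_pos: [634.0, -263.2, 122.1]
ee_rot: [3.139, 0.0, 0.011]
contact_force: [0.8, -0.0, -0.1]
gripper_width: 76.1
grasp_force: 0.0
```

```bash
python3 go.py 476.5 -119.3 118 -23
```

```text
units [-5.25, -4.8, 0.08] twist 4.6 | pos [ 634.  -263.2  122.1] th 0.0 t 15.6 dist 213
```

Call:
{"method": "jog_arm", "body": {
  "delta_pos": [
    [-0.6,-0.5,0],
    [-1.4,-1.3,0],
    [-2.2,-2.1,0],
    [-3,-2.9,0],
    [-3.8,-3.6,0],
    [-4.5,-4.2,0],
    [-5,-4.6,0],
    [-5.2,-4.8,0],
    [-5.2,-4.8,0],
    [-5.2,-4.8,0]
  ],
  "twist": [0.6,1.2,1.8,2.4,3,3.6,4.2,4.6,4.6,4.6]
}}

```text
time_s: 16.43
tool_pos: [475.5, -118.0, 116.7]
ee_rot: [3.079, -0.623, 0.001]
contact_force: [0.7, 0.1, 0.4]
gripper_width: 76.4
grasp_force: 0.0
```

```bash
python3 go.py 476.5 -119.3 34 -23
```

```text
units [0.05, 0.03, 2.76] twist 0.02 | pos [ 475.5 -118.   116.7] th -22.9 t 16.4 dist 83
```

Call:
{"method": "jog_arm", "body": {
  "delta_pos": [
    [0.04,0.03,0.5],
    [0.04,0.03,1.2],
    [0.04,0.03,1.9],
    [0.04,0.03,2.4],
    [0.04,0.03,2.65],
    [0.04,0.03,2.75],
    [0.04,0.03,2.75],
    [0.04,0.03,2.75]
  ],
  "twist": [0,0,0,0,0,0,0,0]
}}

```text
time_s: 17.1
tool_pos: [476.8, -119.7, 34.4]
ee_rot: [3.079, -0.626, 0.001]
contact_force: [0.1, -0.7, 0.3]
gripper_width: 76.2
grasp_force: 0.0
```

Call:
{"method": "jog_arm", "body": {
  "delta_pos": [
    [0,0,0],
    [0,0,0],
    [0,0,0],
    [0,0,0],
    [0,0,0],
    [0,0,0],
    [0,0,0],
    [0,0,0],
    [0,0,0],
    [0,0,0]
  ],
  "twist": [0,0,0,0,0,0,0,0,0,0],
  "claw": 38,
  "force": 20
}}

```text
time_s: 17.93
tool_pos: [476.3, -119.4, 34.3]
ee_rot: [3.079, -0.626, 0.001]
contact_force: [-1.3, 0.2, 6.1]
gripper_width: 46.0
grasp_force: 20.0
```

```bash
python3 go.py 415.9 317.5 120 -23;python3 go.py 415.9 317.5 120 0
```

```text
units [-7.54, -12.62, -2.86] twist 0.0 | pos [ 476.3 -119.4   34.3] th -23.0 t 17.9 dist 449
units [-7.54, -12.62, -2.86] twist -4.6 | pos [ 476.3 -119.4   34.3] th -23.0 t 17.9 dist 449
```

Call:
{"method": "jog_arm", "body": {
  "delta_pos": [
    [0,0,-0.2],
    [0,0,-0.6],
    [0,0,-1.2],
    [0,0,-1.9],
    [-0.1,-0.2,-2.4],
    [-0.4,-0.7,-2.8],
    [-0.9,-1.5,-2.9],
    [-1.4,-2.4,-2.9],
    [-1.9,-3.3,-2.9],
    [-2.4,-4.2,-2.9],
    [-3,-5.1,-2.9],
    [-3.6,-6,-2.9]
  ],
  "twist": [0,0,0,0,0,0,0,0,0,0,0,0]
}}

```text
time_s: 18.93
tool_pos: [446.5, 89.9, 121.3]
ee_rot: [-3.078, 0.627, -0.0]
contact_force: [1.2, -0.5, -0.5]
gripper_width: 45.9
grasp_force: 20.0
```

Call:
{"method": "jog_arm", "body": {
  "delta_pos": [
    [-0.5,-0.9,0],
    [-1,-1.8,0],
    [-1.5,-2.7,0],
    [-2,-3.6,0],
    [-2.6,-4.5,0],
    [-3.2,-5.4,0],
    [-3.6,-6.1,0],
    [-3.85,-6.5,0],
    [-3.94,-6.62,0],
    [-3.94,-6.62,0],
    [-3.94,-6.62,0]
  ],
  "twist": [0,0,0,0,0,0,0,0,0,0,0]
}}

```text
time_s: 19.85
tool_pos: [415.5, 316.5, 120.8]
ee_rot: [3.078, -0.626, -0.001]
contact_force: [0.1, -0.9, 0.2]
gripper_width: 45.9
grasp_force: 20.0
```

```bash
python3 go.py 415.9 317.5 14 -23
```

```text
units [-0.0, -0.04, 3.56] twist 0.0 | pos [415.5 316.5 120.8] th -23.0 t 19.9 dist 107
```

Call:
{"method": "jog_arm", "body": {
  "delta_pos": [
    [0,-0.03,0.5],
    [0,-0.03,1.2],
    [0,-0.03,2],
    [0,-0.03,2.7],
    [0,-0.03,3.2],
    [0,-0.03,3.4],
    [0,-0.03,3.5],
    [0,-0.03,3.56],
    [0,-0.03,3.56],
    [0,-0.03,3.56]
  ],
  "twist": [0,0,0,0,0,0,0,0,0,0]
}}

```text
time_s: 20.68
tool_pos: [416.7, 318.5, 15.0]
ee_rot: [-3.078, 0.626, -0.001]
contact_force: [0.3, -1.1, -1.3]
gripper_width: 45.8
grasp_force: 20.0
```

Call:
{"method": "jog_arm", "body": {
  "delta_pos": [
    [0,0,0.03],
    [0,0,0.05],
    [0,0,0.05]
  ],
  "twist": [0,0,0]
}}

```text
time_s: 20.93
tool_pos: [416.2, 318.5, 13.0]
ee_rot: [-3.078, 0.626, -0.001]
contact_force: [-0.1, 0.2, -0.1]
gripper_width: 45.9
grasp_force: 20.0
```

Call:
{"method": "jog_arm", "body": {
  "delta_pos": [
    [0,0,0.03],
    [0,0,0.03],
    [0,0,0.03]
  ],
  "twist": [0,0,0]
}}

```text
time_s: 21.18
tool_pos: [416.2, 318.5, 12.3]
ee_rot: [-3.078, 0.626, -0.001]
contact_force: [-1.1, -1.2, 6.5]
gripper_width: 46.0
grasp_force: 20.0
```

Call:
{"method": "jog_arm", "body": {
  "delta_pos": [
    [0,0,0],
    [0,0,0],
    [0,0,0],
    [0,0,0],
    [0,0,0],
    [0,0,-0.2],
    [0,0,-0.6],
    [0,0,-1.2],
    [0,0,-2],
    [0,0,-3],
    [0,0,-3.2],
    [0,0,-3.2]
  ],
  "twist": [0,0,0,0,0,0,0,0,0,0,0,0],
  "claw": 70
}}

```text
time_s: 22.18
tool_pos: [417.4, 319.4, 110.2]
ee_rot: [-3.075, 0.625, -0.005]
contact_force: [-0.2, -0.1, 0.4]
gripper_width: 70.3
grasp_force: 0.0
```

```bash
python3 meas.py | egrep "chassis|deck|long|square"
python3 - <<'E'
from h import *
c=cam("top"); cv2.imwrite("pics/t3.png",c["img"][:,:,::-1])
E
```

```text
tray long tri [605.4, 265.7, 2.0] err 2.4 rimcentre@9 [603.8, 264.8, 9.0] box [142, 86] yaw -5.0
tray square tri [637.2, -7.7, 2.2] err 0.6 rimcentre@9 [637.6, -8.0, 9.0] box [96, 95] yaw -74.8
chassis [470.5, 129.3, 26.0] [111, 56] yaw -22.1
deck [478.0, -116.2, 26.0] [66, 66] yaw -51.8Traceback (most recent call last):
  File "meas.py", line 29, in <module>
    q=near(blobs(op(g&roi,3),30),(248,261)); X,e=tri(T,q[:2],S,b[:2]); print("post",q[:3],pt(X),round(e,1),"@94",pt(onplane(T,q[:2],94)))
  File "meas.py", line 5, in <lambda>
    near=lambda bl,p,r=14: min((b for b in bl),key=lambda b:np.hypot(b[0]-p[0],b[1]-p[1]))
                           ~~~^^^^^^^^^^^^^^^^^^^^^^^^^^^^^^^^^^^^^^^^^^^^^^^^^^^^^^^^^^^^
ValueError: min() iterable argument is empty
```

View pics/t3.png

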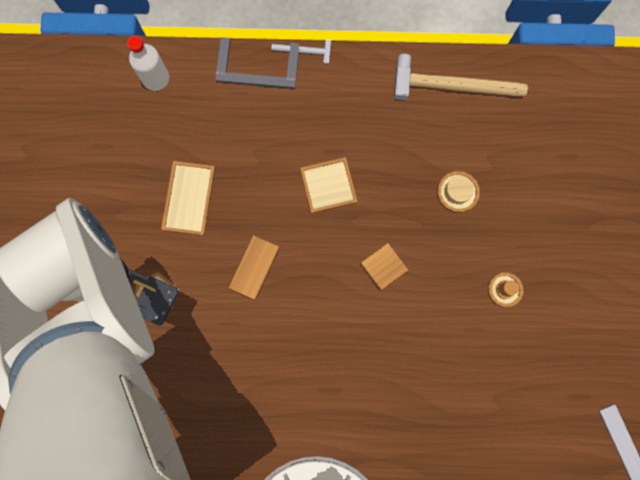

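Turntable (459,189) and post (509,288) sit in their trays. The chassis and deck are bare on the bench, so I take the chassis next.

```bash
python3 go.py 471 129.6 110 -22.1
```

```text
units [4.16, 5.05, -0.1] twist -0.18 | pos [415.4 317.9 106.9] th -23.0 t 22.3 dist 196
```

Call:
{"method": "jog_arm", "body": {
  "delta_pos": [
    [0.5,0.6,0],
    [1.2,1.4,0],
    [1.9,2.3,0],
    [2.6,3.1,0],
    [3.2,3.9,0],
    [3.7,4.5,0],
    [4.1,4.95,0],
    [4.16,5.05,0],
    [4.16,5.05,0],
    [4.16,5.05,0]
  ],
  "twist": [-0.2,-0.2,-0.2,-0.2,-0.2,-0.2,-0.2,-0.2,-0.2,-0.2],
  "claw": 90
}}

```text
time_s: 23.17
tool_pos: [471.0, 130.3, 106.9]
ee_rot: [3.083, -0.6, -0.003]
contact_force: [0.4, 1.5, 0.2]
gripper_width: 89.9
grasp_force: 0.0
```

```bash
python3 go.py 471 129.6 8 -22.1
```

```text
units [0.01, 0.02, 3.3] twist 0.01 | pos [471.  130.3 106.9] th -22.0 t 23.2 dist 99
```

Call:
{"method": "jog_arm", "body": {
  "delta_pos": [
    [0,0.02,0.5],
    [0,0.02,1.2],
    [0,0.02,2],
    [0,0.02,2.6],
    [0,0.02,3.05],
    [0,0.02,3.2],
    [0,0.02,3.28],
    [0,0.02,3.28],
    [0,0.02,3.28]
  ],
  "twist": [0,0,0,0,0,0,0,0,0]
}}

```text
time_s: 23.92
tool_pos: [471.9, 130.1, 9.9]
ee_rot: [-3.084, 0.598, -0.001]
contact_force: [-0.0, 0.9, 0.9]
gripper_width: 89.9
grasp_force: 0.0
```

Call:
{"method": "jog_arm", "body": {
  "delta_pos": [
    [0,0,0],
    [0,0,0],
    [0,0,0],
    [0,0,0],
    [0,0,0],
    [0,0,0],
    [0,0,0],
    [0,0,0],
    [0,0,0],
    [0,0,0]
  ],
  "twist": [0,0,0,0,0,0,0,0,0,0],
  "claw": 46,
  "force": 35
}}

```text
time_s: 24.75
tool_pos: [471.6, 129.5, 9.5]
ee_rot: [3.084, -0.599, 0.0]
contact_force: [-0.5, -2.0, 5.4]
gripper_width: 54.1
grasp_force: 35.0
```

```bash
python3 go.py 604.8 265.3 100 -5
```

```text
units [2.42, -5.86, -3.02] twist -3.4 | pos [471.6 129.5   9.5] th -22.0 t 24.8 dist 211
```

Call:
{"method": "jog_arm", "body": {
  "delta_pos": [
    [0,0,-0.2],
    [0,0,-0.6],
    [0,0,-1.2],
    [0,0,-1.9],
    [0.1,-0.3,-2.5],
    [0.3,-0.8,-2.9],
    [0.7,-1.6,-3],
    [1,-2.4,-3],
    [1.3,-3.2,-3],
    [1.6,-4,-3],
    [1.9,-4.7,-3],
    [2.2,-5.3,-3]
  ],
  "twist": [0,0,0,0,-0.2,-0.6,-1,-1.5,-2,-2.5,-3,-3.4]
}}

```text
time_s: 25.75
tool_pos: [593.0, 253.7, 99.4]
ee_rot: [-3.139, 0.133, 0.0]
contact_force: [0.5, 0.1, -0.6]
gripper_width: 53.7
grasp_force: 35.0
```

```bash
python3 go.py 604.8 265.3 100 -5
```

```text
units [0.36, -0.42, -0.02] twist 0.03 | pos [593.  253.7  99.4] th -4.8 t 25.8 dist 17
```

Call:
{"method": "jog_arm", "body": {
  "delta_pos": [
    [0.2,-0.2,0],
    [0.37,-0.45,0],
    [0.37,-0.45,0.3],
    [0.37,-0.45,0.8],
    [0.37,-0.45,1.4],
    [0.37,-0.45,2],
    [0.37,-0.45,2.4],
    [0.37,-0.45,2.6],
    [0.37,-0.45,2.75],
    [0.37,-0.45,2.8],
    [0.37,-0.45,2.8]
  ],
  "twist": [0,0,0,0,0,0,0,0,0,0,0]
}}

```text
time_s: 26.67
tool_pos: [604.7, 264.8, 15.6]
ee_rot: [-3.138, 0.137, -0.0]
contact_force: [0.3, -0.5, -1.1]
gripper_width: 54.0
grasp_force: 35.0
```

```bash
python3 go.py 604.8 265.3 13.5 -5
```

```text
units [0.0, -0.02, 0.07] twist -0.0 | pos [604.7 264.8  15.6] th -5.0 t 26.7 dist 2
```

Call:
{"method": "jog_arm", "body": {
  "delta_pos": [
    [0,0,0.03],
    [0,0,0.06],
    [0,0,0.07],
    [0,0,0.07]
  ],
  "twist": [0,0,0,0]
}}

```text
time_s: 27.0
tool_pos: [604.7, 264.9, 13.6]
ee_rot: [-3.138, 0.137, -0.001]
contact_force: [0.3, -0.8, -1.4]
gripper_width: 53.4
grasp_force: 35.0
```

Call:
{"method": "jog_arm", "body": {
  "delta_pos": [
    [0,0,0.02],
    [0,0,0.03],
    [0,0,0.03]
  ],
  "twist": [0,0,0]
}}

```text
time_s: 27.25
tool_pos: [604.7, 264.9, 13.5]
ee_rot: [-3.138, 0.137, -0.001]
contact_force: [-3.2, -1.2, 8.8]
gripper_width: 54.3
grasp_force: 35.0
```

Call:
{"method": "jog_arm", "body": {
  "delta_pos": [
    [0,0,0],
    [0,0,0],
    [0,0,0],
    [0,0,0],
    [0,0,0],
    [0,0,-0.2],
    [0,0,-0.6],
    [0,0,-1.2],
    [0,0,-2],
    [0,0,-2.8],
    [0,0,-3],
    [0,0,-3]
  ],
  "twist": [0,0,0,0,0,0,0,0,0,0,0,0],
  "claw": 80
}}

```text
time_s: 28.25
tool_pos: [606.2, 265.5, 105.5]
ee_rot: [-3.136, 0.137, -0.007]
contact_force: [1.4, -0.0, -0.5]
gripper_width: 80.1
grasp_force: 0.0
```

```bash
python3 go.py 478 -116.4 102 38.2
```

```text
units [-3.15, 13.05, 0.07] twist -8.64 | pos [606.2 265.5 105.5] th -5.0 t 28.2 dist 403
```

Call:
{"method": "jog_arm", "body": {
  "delta_pos": [
    [-0.2,0.8,0],
    [-0.5,2,0],
    [-0.8,3.2,0],
    [-1.1,4.4,0],
    [-1.4,5.6,0],
    [-1.7,6.8,0],
    [-2,8,0],
    [-2.2,9.2,0],
    [-2.4,10.4,0],
    [-2.7,11.5,0],
    [-3,12.4,0],
    [-3.12,13,0]
  ],
  "twist": [-0.6,-1.4,-2.2,-3,-3.8,-4.6,-5.4,-6.2,-7,-7.8,-8.4,-8.64],
  "claw": 91
}}

```text
time_s: 29.25
tool_pos: [474.9, -117.4, 101.4]
ee_rot: [-2.967, -1.031, 0.003]
contact_force: [0.3, -0.1, 0.4]
gripper_width: 90.7
grasp_force: 0.0
```

Call:
{"method": "jog_arm", "body": {
  "delta_pos": [
    [0,0,0],
    [0,0,0],
    [0,0,0]
  ],
  "twist": [0,0,0]
}}

```text
time_s: 29.5
tool_pos: [477.3, -115.0, 101.9]
ee_rot: [-2.969, -1.026, 0.001]
contact_force: [-0.4, -0.6, -0.7]
gripper_width: 91.0
grasp_force: 0.0
```

```bash
python3 go.py 478 -116.4 8 38.2
```

```text
units [-0.01, 0.05, 3.13] twist -0.01 | pos [ 477.3 -115.   101.9] th 38.1 t 29.5 dist 94
```

Call:
{"method": "jog_arm", "body": {
  "delta_pos": [
    [0,0.04,0.5],
    [0,0.04,1.2],
    [0,0.04,1.9],
    [0,0.04,2.5],
    [0,0.04,2.9],
    [0,0.04,3.08],
    [0,0.04,3.13],
    [0,0.04,3.13],
    [0,0.04,3.13]
  ],
  "twist": [0,0,0,0,0,0,0,0,0]
}}

```text
time_s: 30.25
tool_pos: [478.7, -116.2, 9.0]
ee_rot: [2.968, 1.029, 0.001]
contact_force: [0.2, 0.3, 1.0]
gripper_width: 91.0
grasp_force: 0.0
```

Call:
{"method": "jog_arm", "body": {
  "delta_pos": [
    [0,0,0],
    [0,0,0],
    [0,0,0],
    [0,0,0],
    [0,0,0],
    [0,0,0],
    [0,0,0],
    [0,0,0],
    [0,0,0],
    [0,0,0]
  ],
  "twist": [0,0,0,0,0,0,0,0,0,0],
  "claw": 56,
  "force": 30
}}

```text
time_s: 31.08
tool_pos: [478.4, -116.7, 8.8]
ee_rot: [2.968, 1.028, 0.001]
contact_force: [-0.3, 0.6, 6.5]
gripper_width: 63.7
grasp_force: 30.0
```

```bash
python3 go.py 637.5 -8 100 15
```

```text
units [6.41, 0.44, -3.04] twist 4.64 | pos [ 478.4 -116.7    8.8] th 38.2 t 31.1 dist 213
```

Call:
{"method": "jog_arm", "body": {
  "delta_pos": [
    [0,0,-0.2],
    [0,0,-0.6],
    [0,0,-1.2],
    [0,0,-1.9],
    [0.3,0,-2.5],
    [0.9,0,-2.9],
    [1.8,0.1,-3],
    [2.7,0.2,-3],
    [3.6,0.3,-3],
    [4.5,0.3,-3],
    [5.4,0.4,-3],
    [6.1,0.44,-3]
  ],
  "twist": [0,0,0,0,0.3,0.8,1.4,2.1,2.8,3.5,4.2,4.64]
}}

```text
time_s: 32.08
tool_pos: [631.5, -12.5, 98.6]
ee_rot: [-3.115, -0.406, -0.001]
contact_force: [0.2, 0.7, -0.3]
gripper_width: 63.9
grasp_force: 30.0
```

Call:
{"method": "jog_arm", "body": {
  "delta_pos": [
    [0,0,0],
    [0,0,0],
    [0,0,0]
  ],
  "twist": [0,0,0]
}}

```text
time_s: 32.33
tool_pos: [628.9, -13.9, 98.1]
ee_rot: [-3.114, -0.412, 0.003]
contact_force: [-0.2, -0.5, -0.6]
gripper_width: 64.2
grasp_force: 30.0
```

```bash
python3 go.py 637.5 -8 14 15
```

```text
units [0.33, -0.12, 2.8] twist 0.01 | pos [628.9 -13.9  98.1] th 15.1 t 32.3 dist 85
```

Call:
{"method": "jog_arm", "body": {
  "delta_pos": [
    [0.15,-0.06,0],
    [0.31,-0.12,0.2],
    [0.31,-0.12,0.7],
    [0.31,-0.12,1.4],
    [0.31,-0.12,2],
    [0.31,-0.12,2.4],
    [0.31,-0.12,2.6],
    [0.31,-0.12,2.7],
    [0.31,-0.12,2.75],
    [0.31,-0.12,2.75]
  ],
  "twist": [0,0,0,0,0,0,0,0,0,0]
}}

```text
time_s: 33.17
tool_pos: [638.5, -7.9, 16.3]
ee_rot: [3.115, 0.41, 0.001]
contact_force: [0.4, 0.1, -0.2]
gripper_width: 63.8
grasp_force: 30.0
```

Call:
{"method": "jog_arm", "body": {
  "delta_pos": [
    [0,0,0.03],
    [0,0,0.04],
    [0,0,0.04]
  ],
  "twist": [0,0,0]
}}

```text
time_s: 33.42
tool_pos: [638.5, -7.8, 15.3]
ee_rot: [3.115, 0.41, 0.001]
contact_force: [0.1, -0.2, -0.2]
gripper_width: 63.5
grasp_force: 30.0
```

Call:
{"method": "jog_arm", "body": {
  "delta_pos": [
    [0,0,0.03],
    [0,0,0.06],
    [0,0,0.08],
    [0,0,0.08]
  ],
  "twist": [0,0,0,0]
}}

```text
time_s: 33.75
tool_pos: [638.2, -7.8, 12.9]
ee_rot: [3.115, 0.41, 0.0]
contact_force: [-2.3, 0.1, 4.0]
gripper_width: 63.5
grasp_force: 30.0
```

Contact with the tray floor. I release, lift, and back off to clear the view.

Call:
{"method": "jog_arm", "body": {
  "delta_pos": [
    [0,0,0],
    [0,0,0],
    [0,0,0],
    [0,0,0],
    [0,0,0],
    [0,0,-0.2],
    [0,0,-0.6],
    [0,0,-1.2],
    [0,0,-2],
    [0,0,-3],
    [0,0,-4],
    [0,0,-5]
  ],
  "twist": [0,0,0,0,0,0,0,0,0,0,0,0],
  "claw": 88
}}

```text
time_s: 34.75
tool_pos: [638.0, -7.9, 165.0]
ee_rot: [3.115, 0.41, 0.001]
contact_force: [-0.5, -0.8, 0.3]
gripper_width: 88.2
grasp_force: 0.0
```

Call:
{"method": "jog_arm", "body": {
  "delta_pos": [
    [-1,0,0],
    [-2,0,0],
    [-3,0,0],
    [-4,0,0],
    [-5,0,0],
    [-6,0,0],
    [-7,0,0],
    [-8,0,0],
    [-9,0,0],
    [-9.5,0,0],
    [-9.5,0,0],
    [-9.5,0,0]
  ],
  "twist": [0,0,0,0,0,0,0,0,0,0,0,0]
}}

```text
time_s: 35.75
tool_pos: [363.7, -82.0, 163.3]
ee_rot: [3.114, 0.408, 0.004]
contact_force: [0.1, 0.1, -0.2]
gripper_width: 88.0
grasp_force: 0.0
```

Run:
```python
from h import *
c=cam("top"); cv2.imwrite("pics/t4.png",cv2.resize(c["img"][140:330,120:540,::-1],(800,362),interpolation=cv2.INTER_CUBIC))
c=cam("scene"); cv2.imwrite("pics/s4.png",c["img"][:,:,::-1])
```

View pics/t4.png

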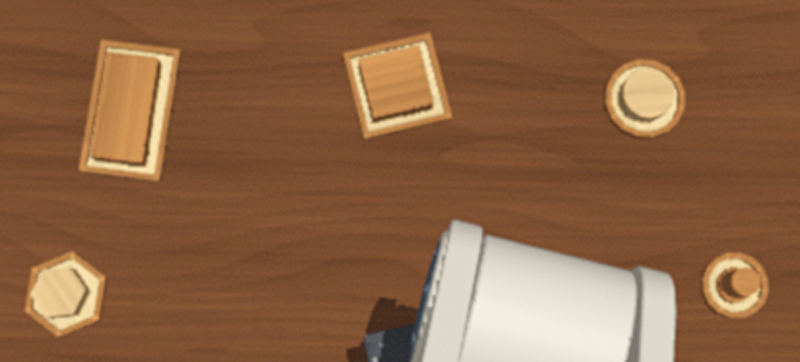

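View pics/s4.png

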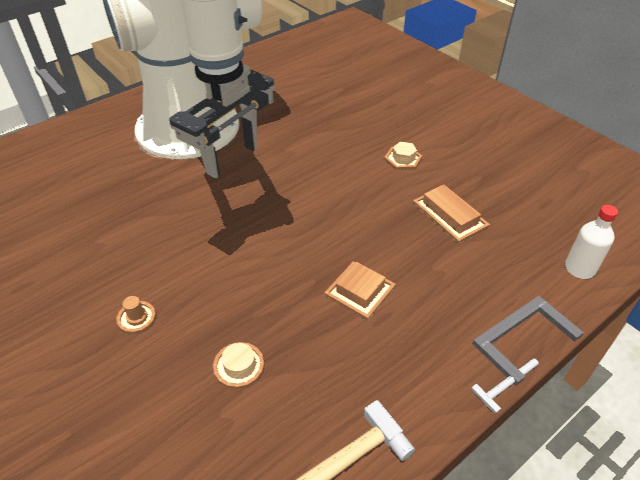

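All five pieces lie flat inside their rims. In the scene view they are at (452,208), (360,285), (238,360), (404,152) and (134,312).

```bash
python3 -c "
from cell import manip
print(manip.sign_off())"
```

```text
the job is handed in; nothing more can be done
None
```

All five pieces were taken off the piles from the top and now lie upright and flat inside their own trays; the last pictures show them there, the arm was clear, and the job was handed in at about 36 s of robot time.

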